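# Fit the flat-bar edge stop into the glass table's rail

## Task

Take the edge stop that is made of flat bar out of its wooden parking block, turn it to match the rectangular slot in the roller-table rail, and push it down through the slot until its black collar sits fully home on the rail, then let go. Leave the round-bar stop in its block.

Things in the scene. Friction and masses are not known exactly. Their poses are not given: they have to be found in the camera images.
- flat_stop_grip (a point): Flat-bar stop (loose, 0.3-0.55 kg): steel bar 32x14 mm, 112 tall; from foot: 40 tongue (last 10 tapers), black collar 22 high, 56 dia, then 50 bare bar to grip. Point: middle of that bar, 47 above collar's underside, 87 above foot. x along 32 side, y across 14, z up. Hangs by its collar, 3 mm play, in a 42 dia hole of a fixed wooden block 80x80x50; pull straight up over 40 to clear.
- slot (a point): Centre of the slot's mouth, level with the top of the fixed grey-painted steel rail (340 mm long, 70 wide, 60 high). Slot 38 x 20 mm, straight through the rail; x along the 38 side and the rail, y across, z up. Half a turn of the stop makes no difference. A castor near each end of the rail rises 40 mm above its top: 90 mm from the slot on the +x side, 190 on the -x side.
- round_hole (a point): Centre of the mouth of the rail's other opening, a round hole of 25 mm diameter, 100 mm from the slot along the rail (on its -x side). Not used here.
- round_stop_grip (a point): Round-bar stop (loose), a bystander: same heights and collar as the flat-bar stop, but its bar is round, 20 mm in diameter. It hangs in a second, like wooden block, its top 122 mm above the table, at least 110 mm from the flat one. This point is the middle of its upper bar, 25 mm above the collar.
Things that resemble listed ones, but are neither listed nor needed, are in the scene too. What is shaped like the part that bears flat_stop_grip but pink is not meant.

How it is judged (in metres and radians):
At the end, for the whole second after the job is handed in: The flat-bar stop stands upright (within 6 degrees) through the rectangular slot: within 10 mm of the slot's centre, its long side along the slot within 15 degrees, and its collar down on the rail's top (within 4 mm). The round-bar stop is within 30 mm of where it was (horizontal distance between flat_stop_grip and slot below 0.01 m and z of flat_stop_grip in the frame of slot between 0.042 and 0.051 m and angle between the x axis of flat_stop_grip and the x axis of slot, either way round below 0.26 rad and angle between flat_stop_grip's own z axis and vertical below 0.1 rad and distance of round_stop_grip from where it was at the start of the episode below 0.03 m); the robot touches nothing.
It fails at once if the round-bar stop is pulled out of its block or moved by more than 30 mm (distance of round_stop_grip from where it was at the start of the episode above 0.03 m).
It also fails if it takes over 38 s, if anything falls off the work surface, if the arm or the gripper's body presses on something with over 40 N, if the wrist force passes 120 N, or if a joint passes its speed limit or range.

## Robot

A 6-joint arm with a two-finger parallel gripper is mounted at the origin on the work surface. World frame = base frame: x ahead of the robot, y to its left, z up, the work surface at z = 0. Lengths are in m, angles in degrees, forces in N, time in s.
With the tool pointing down it reaches from about 0.3 to 0.75 m from the base axis. Payload 8.5 kg.
Tool frame: the origin (TCP) lies midway between the tips of the shut fingers; the grasp point (between the pads) lies 19 mm behind it; z points along the fingers, y is the direction in which the jaws open and shut (so a half turn about z gives the same grasp; the last joint's range is limited). The gripper opens to 85 mm and grips with 20 to 120 N. Pads are 22 mm wide; open, the fingers measure 114 mm over their backs; the gripper's body (76 mm by 85 mm) begins 54 mm behind the grasp point. The pads swing forward as they close: fully open they stand 13 mm farther back than shut.
Start: joints at [-78.169, 21.807, 74.336, -0, 83.858, -12.336], TCP at [0.225, -0.502, 0.208] pointing down, gripper open.
Joint ranges: [-178.18, 178.18], [-50.72, 133.34], [12.68, 142.11], [-81.47, 261.47], [9.98, 163.14], [-165.26, 165.26]. Speed limits (degrees/s): [136.94, 136.94, 180, 180, 180, 180].

## Interface

Orientations are given as a 3x3 rotation matrix whose columns are the frame's x, y, z axes.
In Python, from rig import status, eyes, env gives the robot as it stands. The module is installed in compiled form; this text tells all that it offers.
- The arm moves only by the tool play_rows, never from a script. Its argument "targets" is text: rows parted by semicolons, each of 5 numbers parted by spaces: the shift along the tool's x, y, z in m, then the turn about the tool's z in rad, then the closure, from 0 (fully open) to 1 (shut). A call has 1 to 5 rows; each row is the pose to reach, as a shift and turn from the pose commanded when the call began, along the tool's axes at that moment; what a row does not reach only later rows make up. A row lasts 1/10 s, in which the tool goes at most 50 mm and 8.59 degrees, less where a joint would pass 70% of its speed; a pose out of reach is approached as far as the arm can. A call with a gripper value outside its range is refused whole. The fingers move at their own pace and stop on an object; "force" is the grip in N (left out, the last holds). Time passes only in rows, so rows that repeat a pose let the fingers close. It gives the time, the measured TCP pose, the force and the opening at its end, in the units of the state.
- status.observe(): the state, without advancing time (a new reading comes with each control period).
- eyes.get_image(name): name is "scene" or "top" or "wrist"; returns a dict with "pixels" (384x512x3 uint8, red, green, blue), "range_z" (384x512 float32, m along the optical axis (not along the pixel's ray), 0 where there is no reading), "mtx" (3x3 intrinsics, pixels), "world_to_cam" (4x4, takes a point from world to camera coordinates); the wrist camera has in their place "T_tool_cam" (4x4, takes a point from camera to tool coordinates, whose origin is the TCP and whose axes are the flange's). Camera axes: x right, y up, looking along -z (the intrinsics and any distortion apply to the point x, -y, -z); pixel columns grow to the right and rows downward; lengths in m; the calibration is good to about 2 mm. A picture is of the moment at which its call begins: read the wrist's pose just before it.
- env.close_job(): hands the job in, once; it reports no verdict.
The state is a dict: "time_s": time; "q": joint angles; "qvel": joint speeds; "joint_efforts": joint torques, N m; "position": TCP position; "tool_rot": TCP orientation; "ft_force": force on the tool from outside, world axes, zero at the start; "wrist_torque": the same for the moment, N m; "grip_width": finger opening in m.
Only numpy, scipy, OpenCV 4.12 (cv2) and the standard library are available. Lean on these libraries where they do the work, as an engineer would, in place of code of your own. Each camera call takes 0.05 s, during which the arm holds its last target.

## Working session

There is one attempt and no reset: what is moved stays moved. The work goes in short steps, Python scripts to look and compute and a tool call to move; the robot and the scene stay as the last step left them, time stands still between calls to the robot, and variables do not carry over. Pictures are saved under pics/ and viewed, and the job is handed in when it is done.

Besides the shell and the picture viewer there is one more tool, called after "Call:" as name(argument=value, ...) on one line, values as JSON. play_rows: Moves the arm, as the interface text tells. Its arguments: {"type":"object","properties":{"targets":{"type":"string"},"force":{"type":"number"}},"required":["targets"]}

```bash
mkdir -p pics; cat > h.py <<'E'
import numpy as np,cv2
from rig import status,eyes,env
def grab(n,tag):
    s=status.observe(); im=eyes.get_image(n)
    cv2.imwrite(f'pics/{tag}.png',cv2.cvtColor(im['pixels'],cv2.COLOR_RGB2BGR))
    if 'world_to_cam' in im: T=np.linalg.inv(np.array(im['world_to_cam']))
    else:
        W=np.eye(4);W[:3,:3]=np.array(s['tool_rot']);W[:3,3]=s['position'];T=W@np.array(im['T_tool_cam'])
    np.savez(f'{tag}.npz',px=im['pixels'],z=im['range_z'],K=im['mtx'],T=T)
    return s
def cloud(tag):
    d=np.load(f'{tag}.npz');z=d['z'];K=d['K'];v,u=np.mgrid[:z.shape[0],:z.shape[1]]
    P=np.stack([(u-K[0,2])/K[0,0]*z,-(v-K[1,2])/K[1,1]*z,-z,np.ones_like(z)],-1)@d['T'].T
    P=P[...,:3].copy();P[z<=0]=np.nan
    return d['px'],P
E
python3 - <<'E'
from h import *
im=eyes.get_image('scene');print(im.keys())
for n in ['scene','top','wrist']: s=grab(n,n+'0')
print(s)
E
```

```text
dict_keys(['pixels', 'range_z', 'mtx', 'world_to_cam'])
{'time_s': 0.15, 'q': array([-7.81693031e+01,  2.18331300e+01,  7.43703784e+01,  1.45120566e-03,
        8.38579735e+01, -1.23362181e+01]), 'qvel': array([-0.05329383, -0.10862368, -0.16518995,  0.02008503, -0.05504235,
        0.05832453]), 'joint_efforts': array([ 3.02935339e-03, -4.48624134e+01, -2.31345302e+01, -1.62002980e-04,
        3.82208105e-03, -2.56567375e-05]), 'position': array([ 0.2251201 , -0.50156436,  0.20747009]), 'tool_rot': array([[ 9.12357810e-01,  4.09393683e-01, -1.95351404e-04],
       [ 4.09393651e-01, -9.12357235e-01,  1.05542935e-03],
       [ 2.53855842e-04, -1.04290484e-03, -9.99999424e-01]]), 'ft_force': array([-0.53541705, -0.30422149,  1.24394189]), 'wrist_torque': array([ 0.00035371, -0.00740367,  0.02000919]), 'grip_width': 0.08520638158215088}
```

View pics/scene0.png

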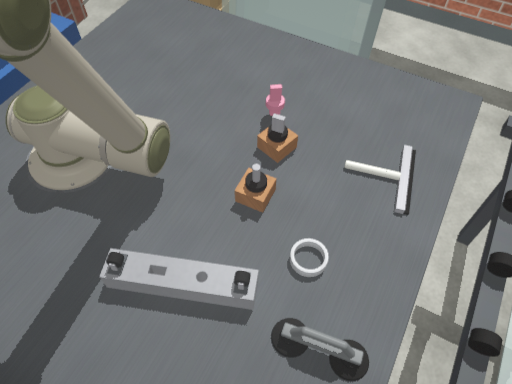

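View pics/top0.png

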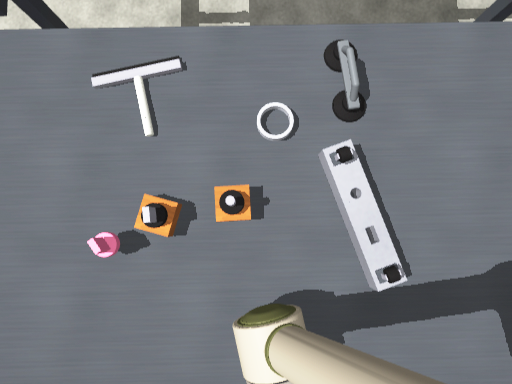

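View pics/wrist0.png

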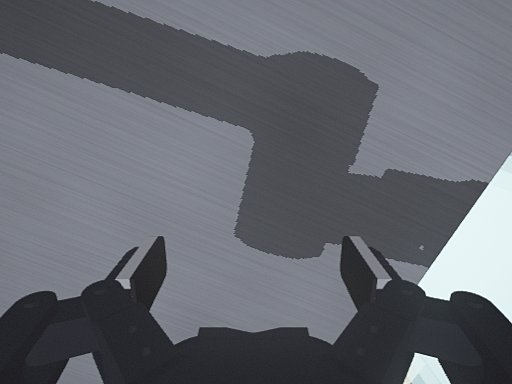

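The top view shows the flat stop in the orange block at (155,214), the round stop at (232,202), the pink decoy at (103,245), the rail slot at (373,235) and the round hole at (356,193). Next I'll measure them.

```bash
python3 - <<'E'
from h import *
px,P=cloud('top0')
np.set_printoptions(precision=4,suppress=True)
for n,(u,v) in dict(flat=(152,214),col=(165,216),round=(231,201),slot=(373,235),hole=(356,193),rail=(365,215),table=(300,250)).items(): print(n,P[v,u])
hsv=cv2.cvtColor(px,cv2.COLOR_RGB2HSV)
def rep(name,m):
    p=P[m]; r=cv2.minAreaRect((p[:,:2]*1000).astype(np.float32)); print(name,m.sum(),'mean',p.mean(0),'zmed',np.median(p[:,2]),'rect',r)
def box(u0,u1,v0,v1):
    m=np.zeros(px.shape[:2],bool);m[v0:v1,u0:u1]=1;return m
Z=P[...,2]
print('block heights',np.nanpercentile(Z[box(130,185,190,240)],[5,50,75,90,95,99]))
rep('flat top',box(130,185,190,240)&(Z>np.nanmax(Z[box(130,185,190,240)])-0.008))
rep('round top',box(212,252,182,222)&(Z>np.nanmax(Z[box(212,252,182,222)])-0.008))
R=box(310,420,130,300)
rep('railtop',R&(Z>0.052)&(Z<0.068))
b=box(362,384,222,248)
rep('slot dark',b&(Z<0.045))
rep('hole dark',box(346,366,183,203)&(Z<0.045))
big=cv2.resize(cv2.cvtColor(px,cv2.COLOR_RGB2BGR)[185:300,90:250],None,fx=5,fy=5,interpolation=cv2.INTER_CUBIC);cv2.imwrite('pics/c1.png',big)
big=cv2.resize(cv2.cvtColor(px,cv2.COLOR_RGB2BGR)[180:295,320:420],None,fx=5,fy=5,interpolation=cv2.INTER_CUBIC);cv2.imwrite('pics/c2.png',big)
E
```

```text
flat [0.488  0.2977 0.0992]
col [0.4841 0.2771 0.071 ]
round [0.5111 0.1271 0.1222]
slot [ 0.4317 -0.1962  0.0293]
hole [ 0.5312 -0.163   0.0223]
rail [ 0.4779 -0.1699  0.0606]
table [ 0.3983 -0.0289 -0.0017]
block heights [-0.0018  0.0094  0.0511  0.0729  0.1085  0.1231]
flat top 116 mean [0.4864 0.3035 0.1221] zmed 0.12235634128831346 rect ((486.1838073730469, 304.4875793457031), (31.817508697509766, 15.318276405334473), 4.848876476287842)
round top 73 mean [0.5123 0.13   0.122 ] zmed 0.12205697512796276 rect ((512.277587890625, 130.3390655517578), (17.95703887939453, 17.61945152282715), 44.33931350708008)
railtop 4105 mean [ 0.4779 -0.1662  0.0601] zmed 0.060141245949533295 rect ((480.1527099609375, -167.32315063476562), (340.2113037109375, 71.47607421875), 19.255027770996094)
slot dark 111 mean [ 0.4323 -0.194   0.0209] zmed 0.021554742308427244 rect ((432.12127685546875, -193.53627014160156), (14.20296859741211, 36.3573112487793), 87.78311157226562)
hole dark 74 mean [ 0.5302 -0.1606  0.0196] zmed 0.01974872023416424 rect ((530.3551025390625, -159.21142578125), (23.425790786743164, 8.977679252624512), 18.64640235900879)
```

View pics/c1.png

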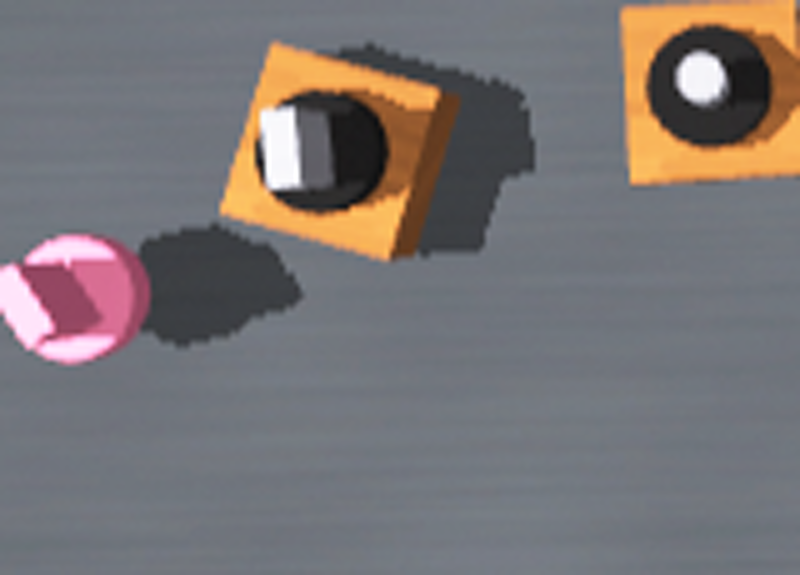

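View pics/c2.png

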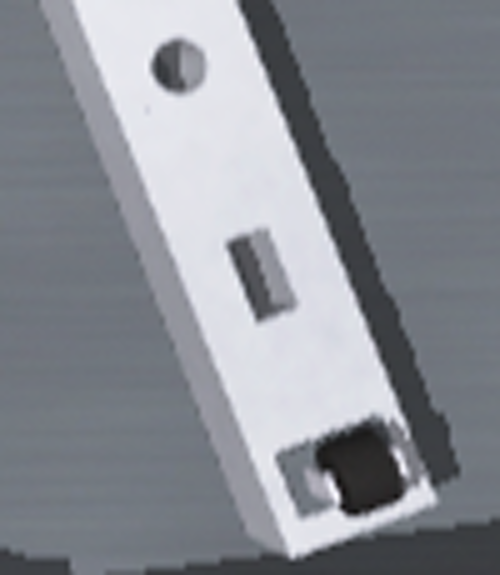

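```bash
cat >> h.py <<'E'
def goto(p,yaw=None):
    s=status.observe();R=np.array(s['tool_rot']);d=R.T@(np.array(p)-s['position'])
    cur=np.degrees(np.arctan2(R[1,0],R[0,0]))
    print('pos',s['position'].round(4),'yaw',round(cur,2),'q',s['q'].round(1),'F',s['ft_force'].round(2),'w',round(s['grip_width'],4),'t',s['time_s'])
    print('shift',d.round(4),'turn',None if yaw is None else round(np.radians(cur-yaw),4))
def ray(tag,uv,z):
    d=np.load(f'{tag}.npz');K=d['K'];T=d['T'];o=T[:3,3]
    uv=np.atleast_2d(uv).astype(float)
    r=np.stack([(uv[:,0]-K[0,2])/K[0,0],-(uv[:,1]-K[1,2])/K[1,1],-np.ones(len(uv))],-1)@T[:3,:3].T
    return o+r*((z-o[2])/r[:,2])[:,None]
E
python3 - <<'E'
from h import *
np.set_printoptions(precision=4,suppress=True)
# crop c2: origin (320,180) scale 5 ; slot corners
c=np.array([[227,242],[264,229],[297,306],[259,322]])/5-0.4+[320,180]
w=ray('top0',c,0.06);print(w,w.mean(0));
e=w[2]-w[1]+w[3]-w[0];print('yaw',np.degrees(np.arctan2(e[1],e[0])), np.linalg.norm(w[2]-w[1]),np.linalg.norm(w[1]-w[0]))
h=ray('top0',np.array([179,66])/5-0.4+[320,180],0.06);print('hole',h,np.linalg.norm(h-w.mean(0)))
b=np.array([[258,112],[296,104],[301,186],[268,192]])/5-0.4+[90,185]
w=ray('top0',b,0.122);print(w,w.mean(0));e=w[1]-w[2]+w[0]-w[3];print('yaw',np.degrees(np.arctan2(e[1],e[0])))
d=np.load('wrist0.npz');print(d['T'],d['K']);im=eyes.get_image('wrist');print(im['T_tool_cam'])
print(ray('top0',[103,245],0.05))
goto([0.4863,0.3042,0.20],5)
E
```

```text
[[ 0.4488 -0.1687  0.06  ]
 [ 0.4543 -0.1856  0.06  ]
 [ 0.4197 -0.1987  0.06  ]
 [ 0.4129 -0.1814  0.06  ]] [ 0.4339 -0.1836  0.06  ]
yaw -159.9138028232367 0.03699844823594754 0.017792732427294816
hole [[ 0.5285 -0.1507  0.06  ]] 0.10017765398398432
[[0.5022 0.3136 0.122 ]
 [0.5052 0.2978 0.122 ]
 [0.4712 0.2955 0.122 ]
 [0.469  0.3091 0.122 ]] [0.4869 0.304  0.122 ]
yaw 5.765240015637395
[[ 0.4094  0.8736  0.2632  0.2926]
 [-0.9124  0.392   0.118  -0.472 ]
 [-0.0001 -0.2884  0.9575  0.3739]
 [ 0.      0.      0.      1.    ]] [[297.9217   0.     252.9676]
 [  0.     297.9217 184.6217]
 [  0.       0.       1.    ]]
[[-0.      0.9574  0.2887  0.0737]
 [ 1.      0.0003 -0.0009  0.0005]
 [-0.001   0.2887 -0.9574 -0.1664]
 [ 0.      0.      0.      1.    ]]
[[0.4221 0.4219 0.05  ]]
pos [ 0.2251 -0.5016  0.2076] yaw 24.17 q [-78.2  21.8  74.4   0.   83.9 -12.3] F [-0.55  0.46  0.52] w 0.0857 t 0.25
shift [ 0.5682 -0.6283  0.0081] turn 0.3346
```

The slot is at about (0.434, -0.184) with yaw 20°. The distance to the hole, the rail centre and the sizes all agree with that. I'll move over the slot first for a wrist view, then go on to the stop.

Call:
play_rows(targets="0.32 -0.205 -0.03 0.08 0;0.32 -0.205 -0.03 0.08 0;0.32 -0.205 -0.03 0.08 0;0.32 -0.205 -0.03 0.08 0;0.32 -0.205 -0.03 0.08 0")

```text
time_s: 0.75
position: [0.3622, -0.2914, 0.2278]
tool_rot: [[0.942, 0.335, 0.0], [0.335, -0.942, -0.0], [0.0, 0.0, -1.0]]
ft_force: [0.2, -0.4, 0.1]
grip_width: 0.0851
```

```bash
python3 - <<'E'
from h import *
goto([0.434,-0.184,0.235],19.7)
E
```

```text
pos [ 0.3622 -0.2914  0.2278] yaw 19.56 q [-53.5  12.3  84.9   0.   82.8  17. ] F [ 0.18 -0.43  0.12] w 0.0851 t 0.75
shift [ 0.1036 -0.0772 -0.0072] turn -0.0025
```

Call:
play_rows(targets="0.1 -0.075 -0.005 0 0;0.1 -0.075 -0.005 0 0;0.1 -0.075 -0.005 0 0;0.1 -0.075 -0.005 0 0;0.1 -0.075 -0.005 0 0")

```text
time_s: 1.25
position: [0.4307, -0.1889, 0.2326]
tool_rot: [[0.942, 0.336, -0.0], [0.336, -0.942, -0.0], [-0.0, 0.0, -1.0]]
ft_force: [0.1, -0.6, -0.4]
grip_width: 0.0857
```

```bash
python3 - <<'E'
from h import *
s=grab('wrist','w1');print(s['qvel'].round(2))
goto([0.434,-0.184,0.235],19.7)
E
```

```text
[-2.1   0.11  0.05  0.05  0.01 -0.07]
pos [ 0.4304 -0.1895  0.2325] yaw 19.58 q [-38.2  12.7  83.6  -0.   83.7  32.2] F [-0.76  0.24 -0.51] w 0.0852 t 1.3
shift [ 0.0052 -0.0039 -0.0025] turn -0.0022
```

View pics/w1.png

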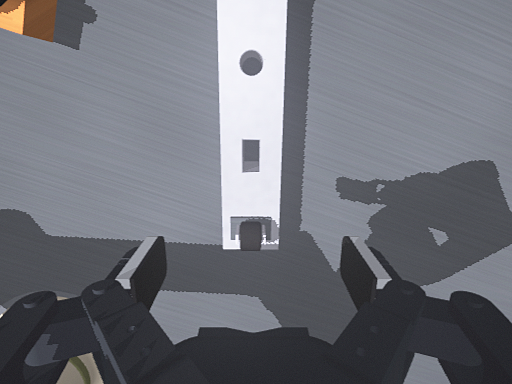

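The wrist view shows the slot at about (251,155), the round hole at (251,63) and the castor at (250,235).

```bash
python3 - <<'E'
from h import *
np.set_printoptions(precision=4,suppress=True)
px,P=cloud('w1')
g=cv2.cvtColor(px,cv2.COLOR_RGB2GRAY)
for nm,(u0,u1,v0,v1) in dict(slot=(228,276,125,188),hole=(230,272,42,86)).items():
    m=(g[v0:v1,u0:u1]<190).astype(np.uint8)
    n,l,st,ce=cv2.connectedComponentsWithStats(m);k=1+st[1:,4].argmax()
    c=cv2.findContours((l==k).astype(np.uint8),cv2.RETR_EXTERNAL,cv2.CHAIN_APPROX_NONE)[0][0][:,0]+[u0,v0]
    w=ray('w1',c,0.06);r=cv2.minAreaRect((w[:,:2]*1000).astype(np.float32));print(nm,st[k],r)
    R=g[int(r[0][1]) if 0 else v0:v1]
m=(P[...,2]>.055)&(P[...,2]<.064)&(g>190)
r=cv2.minAreaRect((P[m][:,:2]*1000).astype(np.float32));print('rail',r,np.median(P[m][:,2]))
goto([0.4863,0.3042,0.235],5.3)
E
```

```text
slot [ 14  14  18  34 567] ((435.8816223144531, -184.905029296875), (38.6828727722168, 19.650720596313477), 19.04157829284668)
hole [  9   8  24  26 477] ((530.1766357421875, -151.4886932373047), (24.57912826538086, 24.359474182128906), 19.65804100036621)
rail ((454.1918029785156, -178.2797393798828), (278.53826904296875, 69.9906997680664), 19.168163299560547) 0.06037158712883789
pos [ 0.4304 -0.1895  0.2325] yaw 19.58 q [-38.2  12.7  83.6  -0.   83.7  32.2] F [-0.76  0.24 -0.51] w 0.0852 t 1.3
shift [ 0.2181 -0.4464 -0.0026] turn 0.2491
```

Call:
play_rows(targets="0.22 -0.445 0 0.25 0;0.22 -0.445 0 0.25 0;0.22 -0.445 0 0.25 0;0.22 -0.445 0 0.25 0;0.22 -0.445 0 0.25 0")

```text
time_s: 1.8
position: [0.4594, 0.054, 0.2327]
tool_rot: [[0.996, 0.089, 0.0], [0.089, -0.996, -0.0], [0.0, 0.0, -1.0]]
ft_force: [0.8, -0.3, 0.9]
grip_width: 0.0853
```

```bash
python3 - <<'E'
from h import *
goto([0.4863,0.3042,0.235],5.3)
E
```

```text
pos [0.4594 0.054  0.2327] yaw 5.11 q [-8.  11.9 84.6 -0.  83.5 76.9] F [ 0.77 -0.35  0.89] w 0.0853 t 1.8
shift [ 0.0491 -0.2468 -0.0024] turn -0.0034
```

Call:
play_rows(targets="0.048 -0.243 0 0 0;0.048 -0.243 0 0 0;0.048 -0.243 0 0 0;0.048 -0.243 0 0 0;0.048 -0.243 0 0 0")

```text
time_s: 2.3
position: [0.4855, 0.3007, 0.2325]
tool_rot: [[0.996, 0.09, -0.0], [0.09, -0.996, -0.0], [-0.0, 0.0, -1.0]]
ft_force: [0.6, -0.6, 0.2]
grip_width: 0.0853
```

```bash
python3 - <<'E'
from h import *
s=grab('wrist','w2');print(s['qvel'].round(2))
goto([0.4863,0.3042,0.10],5.3)
E
```

```text
[ 45.19  29.16 -46.05  -0.18  16.4   45.17]
pos [0.4852 0.3062 0.2318] yaw 5.39 q [2.04e+01 2.33e+01 6.79e+01 1.00e-01 8.87e+01 1.05e+02] F [-5.15  2.   -1.87] w 0.0853 t 2.35
shift [0.0009 0.0025 0.1318] turn 0.0015
```

View pics/w2.png

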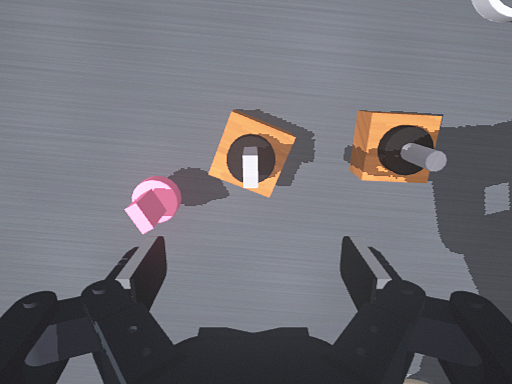

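The picture was taken while the arm was still moving, so I'll retake it settled.

```bash
python3 - <<'E'
from h import *
np.set_printoptions(precision=4,suppress=True)
s=grab('wrist','w3');print(s['qvel'].round(2))
px,P=cloud('w3');Z=P[...,2]
def box(u0,u1,v0,v1):
    m=np.zeros(px.shape[:2],bool);m[v0:v1,u0:u1]=1;return m
for n,b in dict(flat=box(205,300,105,200),rnd=box(350,450,105,185)).items():
    m=b&(Z>.117)&(Z<.128); p=P[m];print(n,m.sum(),p[:,:].mean(0),cv2.minAreaRect((p[:,:2]*1000).astype(np.float32)))
    m=b&(Z>.068)&(Z<.076); p=P[m];print('collar',m.sum(),cv2.minEnclosingCircle((p[:,:2]*1000).astype(np.float32)),np.median(p[:,2]))
goto([0.4863,0.3042,0.10],5.3)
cv2.imwrite('pics/c3.png',cv2.resize(cv2.cvtColor(px,cv2.COLOR_RGB2BGR)[95:215,195:315],None,fx=5,fy=5,interpolation=cv2.INTER_CUBIC))
E
```

```text
[-4.96 -2.48  5.72 -0.9  -2.27 -8.26]
flat 488 [0.4896 0.3035 0.1223] ((489.4084167480469, 303.3974914550781), (31.76082420349121, 13.597260475158691), 5.822852611541748)
collar 1345 ((489.4557189941406, 303.74658203125), 27.846900939941406) 0.07217051494439763
rnd 377 [0.5153 0.1314 0.1219] ((514.695556640625, 131.04884338378906), (20.302448272705078, 17.284442901611328), 12.067171096801758)
collar 1445 ((515.5557250976562, 129.72625732421875), 28.221385955810547) 0.07229330266798617
pos [0.4852 0.303  0.2316] yaw 5.44 q [ 20.1  23.2  68.1   0.1  88.7 104.7] F [-0.39 -1.19 -0.2 ] w 0.0849 t 2.4
shift [ 0.0013 -0.001   0.1316] turn 0.0024
```

View pics/c3.png

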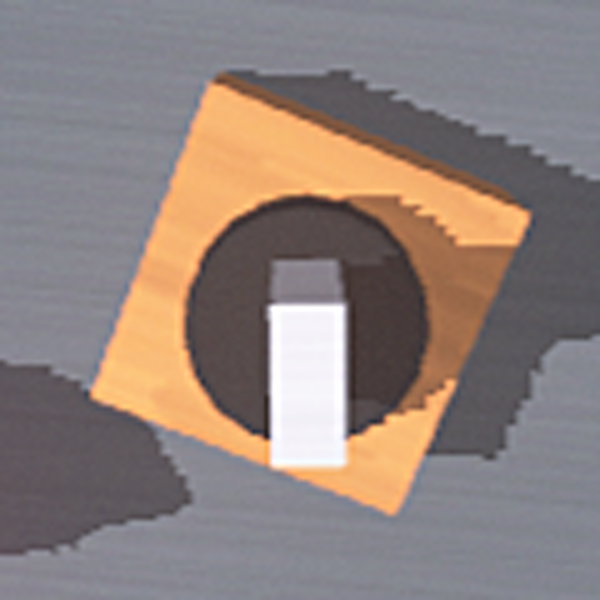

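The flat stop is at about (0.488, 0.304) with yaw 5.7°, top z 0.122 and collar 0.072, as expected. I'll descend, let the arm settle and close on it.

Call:
play_rows(targets="0.003 -0.0005 0.05 -0.004 0;0.003 -0.0005 0.1 -0.004 0;0.003 -0.0005 0.135 -0.004 0;0.003 -0.0005 0.147 -0.004 0.1;0.003 -0.0005 0.147 -0.004 0.5", force=60)

```text
time_s: 2.9
position: [0.4881, 0.2993, 0.0848]
tool_rot: [[0.996, 0.094, -0.002], [0.094, -0.996, -0.001], [-0.002, 0.001, -1.0]]
ft_force: [-0.3, 0.3, 0.0]
grip_width: 0.0639
```

Call:
play_rows(targets="0 0 0 0 1;0 0 0 0 1;0 0 0 0 1;0 0 0 0 1;0 0 0 0 1", force=60)

```text
time_s: 3.4
position: [0.4886, 0.3015, 0.087]
tool_rot: [[0.995, 0.096, 0.003], [0.096, -0.995, 0.002], [0.003, -0.002, -1.0]]
ft_force: [-0.1, 3.9, 5.9]
grip_width: 0.012
```

```bash
python3 - <<'E'
from h import *
s=grab('wrist','w4');s=grab('scene','s4')
goto([0.488,0.303,0.235],5.6)
E
```

```text
pos [0.4886 0.3015 0.087 ] yaw 5.5 q [1.980e+01 3.050e+01 8.110e+01 1.000e-01 6.820e+01 1.043e+02] F [-0.5   3.6   6.23] w 0.0121 t 3.5
shift [ 0.     -0.0018 -0.148 ] turn -0.0017
```

View pics/w4.png

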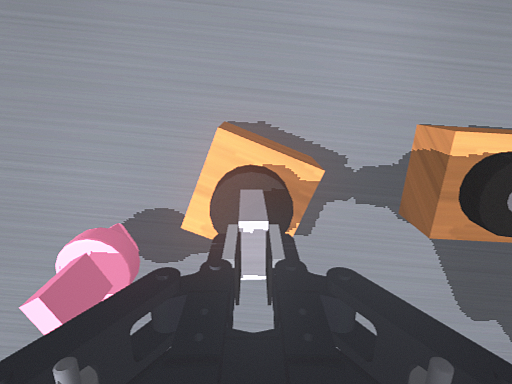

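It is gripped with the bar between the pads. Now lift straight up.

Call:
play_rows(targets="0 0 -0.015 0 1;0 0 -0.045 0 1;0 0 -0.085 0 1;0 0 -0.125 0 1;0 0 -0.155 0 1", force=80)

```text
time_s: 4.0
position: [0.4877, 0.3004, 0.2426]
tool_rot: [[0.995, 0.096, 0.001], [0.096, -0.995, -0.0], [0.001, 0.0, -1.0]]
ft_force: [0.4, 0.7, -4.0]
grip_width: 0.0116
```

```bash
python3 - <<'E'
from h import *
s=grab('wrist','w5')
goto([0.435,-0.184,0.245],19.4)
E
```

```text
pos [0.489  0.301  0.2473] yaw 5.5 q [ 19.8  22.7  66.4  -0.   90.4 104.3] F [ 0.22 -0.14 -0.08] w 0.0115 t 4.05
shift [-0.1002  0.4776  0.0007] turn -0.2427
```

View pics/w5.png

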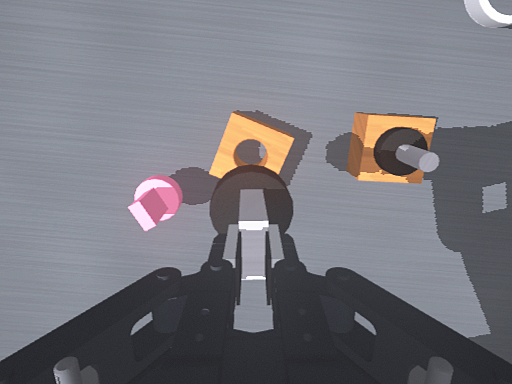

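```bash
python3 - <<'E'
from h import *
np.set_printoptions(precision=4,suppress=True)
px,P=cloud('w5');s=status.observe();print(s['qvel'].round(2),s['position'])
R=np.array(s['tool_rot']);Q=(P-s['position'])@R
g=cv2.cvtColor(px,cv2.COLOR_RGB2GRAY)
b=np.zeros(g.shape,bool);b[180:285,235:275]=1
for v in range(185,290,5): print(v,Q[v,254],g[v,254], end=' | ')
m=b&(Q[...,2]>-.042)&(Q[...,2]<-.03);print('top',m.sum(),cv2.minAreaRect((Q[m][:,:2]*1000).astype(np.float32)),np.median(Q[m][:,2]))
b[:]=0;b[160:250,205:300]=1
m=b&(Q[...,2]>.008)&(Q[...,2]<.022);
c=(Q[m][:,:2]*1000).astype(np.float32);print('collar',m.sum(),cv2.minEnclosingCircle(c),np.median(Q[m][:,2]))
E
```

```text
[ 0.2   0.63  3.8   0.16 -8.58 -0.06] [0.489  0.301  0.2473]
185 [0.0177 0.0017 0.0192] 82 | 190 [0.015  0.0017 0.0172] 144 | 195 [0.0152 0.0016 0.0072] 140 | 200 [ 0.0152  0.0016 -0.0015] 137 | 205 [ 0.0154  0.0016 -0.01  ] 140 | 210 [ 0.0155  0.0015 -0.0175] 143 | 215 [ 0.0155  0.0015 -0.0241] 140 | 220 [ 0.0154  0.0014 -0.0299] 123 | 225 [ 0.0134  0.0014 -0.0312] 249 | 230 [ 0.0106  0.0014 -0.0309] 184 | 235 [ 0.0081  0.0014 -0.0312] 168 | 240 [ 0.0049  0.0014 -0.0301] 170 | 245 [ 0.0025  0.0014 -0.0308] 168 | 250 [ 0.0004  0.0014 -0.032 ] 172 | 255 [-0.0034  0.0015 -0.0302] 174 | 260 [-0.006   0.0015 -0.0305] 168 | 265 [-0.0082  0.0014 -0.0315] 167 | 270 [-0.0114  0.0015 -0.031 ] 166 | 275 [-0.0141  0.0015 -0.0313] 153 | 280 [-0.2103  0.0033  0.2454] 140 | 285 [-0.2195  0.0033  0.2454] 145 | top 1668 ((-0.27408599853515625, 1.435781478881836), (32.601558685302734, 18.752201080322266), 1.4023879766464233) -0.031191007926420836
collar 3186 ((-0.36081817746162415, -0.7191099524497986), 27.8328800201416) 0.019015970526354502
```

Call:
play_rows(targets="-0.1 0.478 0 -0.243 1;-0.1 0.478 0 -0.243 1;-0.1 0.478 0 -0.243 1;-0.1 0.478 0 -0.243 1;-0.1 0.478 0 -0.243 1")

```text
time_s: 4.55
position: [0.4594, 0.0533, 0.2396]
tool_rot: [[0.943, 0.333, -0.002], [0.333, -0.943, -0.0], [-0.002, -0.001, -1.0]]
ft_force: [1.3, -0.3, -4.7]
grip_width: 0.0114
```

```bash
python3 - <<'E'
from h import *
goto([0.4355,-0.1845,0.245],19.4)
E
```

```text
pos [0.4594 0.0533 0.2396] yaw 19.44 q [-8.1 11.6 83.8 -0.  84.7 62.5] F [ 1.33 -0.34 -4.66] w 0.0114 t 4.55
shift [-0.1017  0.2163 -0.0053] turn 0.0007
```

Call:
play_rows(targets="-0.101 0.213 0 0 1;-0.101 0.213 0 0 1;-0.101 0.213 0 0 1;-0.101 0.213 0 0 1;-0.101 0.213 0 0 1")

```text
time_s: 5.05
position: [0.435, -0.182, 0.2396]
tool_rot: [[0.944, 0.331, -0.002], [0.331, -0.944, 0.0], [-0.002, -0.001, -1.0]]
ft_force: [1.4, 0.6, -5.0]
grip_width: 0.0109
```

Call:
play_rows(targets="0 0 0.03 0 1;0 0 0.06 0 1;0 0 0.08 0 1;0 0 0.08 0 1;0 0 0.08 0 1")

```text
time_s: 5.55
position: [0.4362, -0.1794, 0.1607]
tool_rot: [[0.943, 0.332, -0.001], [0.332, -0.943, 0.0], [-0.001, -0.001, -1.0]]
ft_force: [-0.3, -0.8, -5.1]
grip_width: 0.0117
```

```bash
python3 - <<'E'
from h import *
for n in ['top','scene','wrist']: s=grab(n,n+'6')
print(s['qvel'].round(2))
goto([0.4355,-0.1845,0.165],19.4)
for t,(u0,u1,v0,v1) in dict(top6=(320,430,170,290),scene6=(90,270,200,310)).items():
    im=cv2.imread(f'pics/{t}.png')[v0:v1,u0:u1];cv2.imwrite(f'pics/{t}c.png',cv2.resize(im,None,fx=4,fy=4,interpolation=cv2.INTER_CUBIC))
E
```

```text
[ 0.15 -0.4   0.05 -0.1  -0.21 -0.04]
pos [ 0.4367 -0.1797  0.1617] yaw 19.43 q [-36.8  16.5  90.8  -0.   72.6  33.8] F [ 0.05 -0.11 -4.97] w 0.0113 t 5.7
shift [-0.0028  0.0041 -0.0033] turn 0.0005
```

View pics/top6c.png

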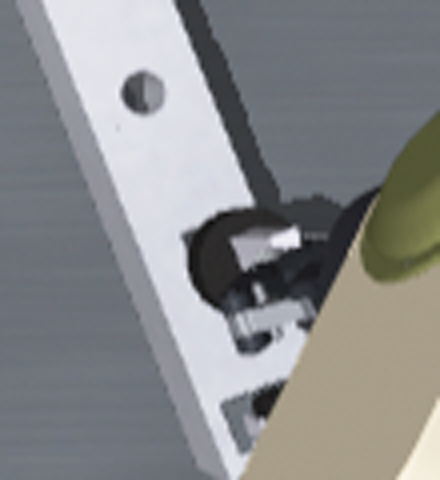

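View pics/scene6c.png

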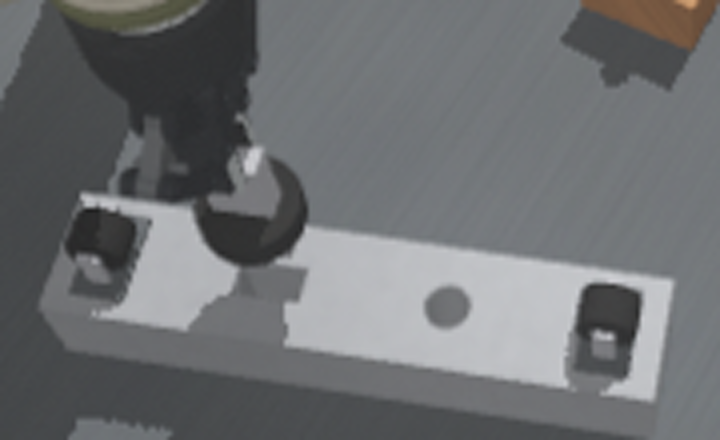

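View pics/wrist6.png

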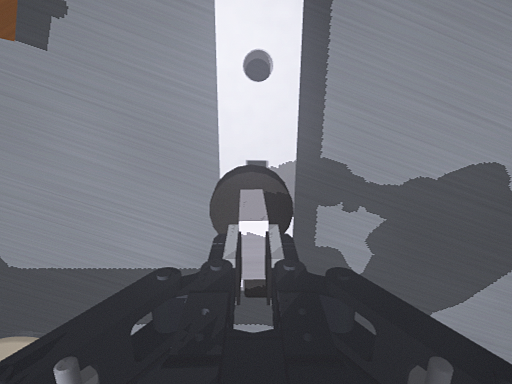

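```bash
python3 - <<'E'
from h import *
from scipy.optimize import least_squares
np.set_printoptions(precision=4,suppress=True)
s=status.observe();p0=s['position']
for t in ['top6','scene6','wrist6']:
    px,P=cloud(t);hsv=cv2.cvtColor(px,cv2.COLOR_RGB2HSV)
    near=(np.hypot(P[...,0]-p0[0],P[...,1]-p0[1])<.045)&(px.max(-1)<75)
    m=near&(P[...,2]>p0[2]-.030)&(P[...,2]<p0[2]-.008)
    print(t,'collar z pct',np.nanpercentile(P[m][:,2],[5,50,95]),m.sum())
    zt=np.nanpercentile(P[m][:,2],70)
    mm=m&(abs(P[...,2]-zt)<.003)
    # boundary points of hull, robust circle fit with fixed radius 28
    h=cv2.convexHull((P[mm][:,:2]*1000).astype(np.float32))[:,0]
    r=least_squares(lambda c:np.hypot(*(h-c[:2]).T)-28,[p0[0]*1000,p0[1]*1000],loss='soft_l1',f_scale=.5)
    print('  fit',r.x,'res',np.sort(np.abs(np.hypot(*(h-r.x).T)-28)).round(1)[:40:3],len(h))
    # side-surface lower: points on collar side
    gm=(px.min(-1)>170)&(P[...,2]>.055)&(P[...,2]<.065)
    rr=cv2.minAreaRect((P[gm&(np.hypot(P[...,0]-.48,P[...,1]+.167)<.2)][:,:2]*1000).astype(np.float32));print('  rail',rr)
    bt=(np.hypot(P[...,0]-p0[0],P[...,1]-p0[1])<.03)&(abs(P[...,2]-p0[2]-.033)<.005)
    print('  bartop',bt.sum(),P[bt].mean(0) if bt.any() else '')
E
```

```text
top6 collar z pct [0.1358 0.1459 0.148 ] 251
  fit [ 433.46   -177.7764] res [0.  0.1 0.2 0.4 0.8 2.4] 16
  rail ((480.9012756347656, -167.2374725341797), (338.8114929199219, 71.11302185058594), 19.33772087097168)
  bartop 47 [ 0.4456 -0.1735  0.1954]
scene6 collar z pct [0.1347 0.145  0.1476] 328
  fit [ 437.0785 -178.6752] res [0.1 0.2 0.4 0.7 1.4 2.3 3. ] 21
  rail ((483.7903137207031, -168.19491577148438), (336.6146545410156, 70.23467254638672), 19.211437225341797)
  bartop 64 [ 0.4477 -0.1803  0.1954]
wrist6 collar z pct [0.1373 0.1468 0.1481] 1313
  fit [ 436.9681 -179.1996] res [0.1 0.2 0.3 0.4 0.4 0.6 0.7 0.9 1.  1.2 1.2 1.5 3.6] 39
  rail ((451.56939697265625, -179.28907775878906), (264.07073974609375, 70.05830383300781), 19.181489944458008)
  bartop 1989 [ 0.4408 -0.1786  0.1967]
```

The three cameras agree: the stop must shift about -2.4 mm in tool x and +5.3 mm in tool y.

Call:
play_rows(targets="-0.0024 0.0053 0 0.004 1;-0.0024 0.0053 0 0.004 1;-0.0024 0.0053 0.012 0.004 1;-0.0024 0.0053 0.012 0.004 1;-0.0024 0.0053 0.012 0.004 1")

```text
time_s: 6.2
position: [0.4358, -0.1853, 0.1489]
tool_rot: [[0.945, 0.328, -0.0], [0.328, -0.945, 0.0], [-0.0, -0.0, -1.0]]
ft_force: [-0.8, -0.5, -4.0]
grip_width: 0.0117
```

```bash
python3 - <<'E'
from h import *
for n in ['scene','wrist']: s=grab(n,n+'7')
goto([0.4362,-0.1855,0.15],19.2)
im=cv2.imread('pics/scene7.png')[200:310,90:270];a=cv2.resize(im,None,fx=4,fy=4,interpolation=cv2.INTER_CUBIC);cv2.imwrite('pics/s7c.png',a)
E
```

```text
pos [ 0.436  -0.1854  0.1491] yaw 19.18 q [-37.4  17.5  91.7   0.   70.8  33.4] F [ 0.02 -0.2  -5.08] w 0.0113 t 6.3
shift [ 0.0002  0.0002 -0.0009] turn -0.0003
```

View pics/s7c.png

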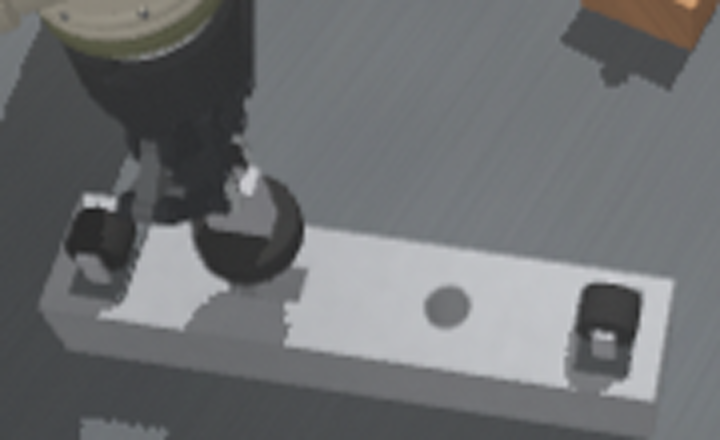

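Call:
play_rows(targets="0 0 0.005 0 1;0 0 0.01 0 1;0 0 0.015 0 1;0 0 0.02 0 1;0 0 0.024 0 1")

```text
time_s: 6.8
position: [0.4357, -0.1851, 0.124]
tool_rot: [[0.944, 0.329, -0.0], [0.329, -0.944, 0.0], [-0.0, -0.001, -1.0]]
ft_force: [-0.1, 0.2, -4.9]
grip_width: 0.0112
```

The foot is about 13 mm inside the slot with no contact force. Continue down.

Call:
play_rows(targets="0 0 0.006 0 1;0 0 0.012 0 1;0 0 0.018 0 1;0 0 0.022 0 1;0 0 0.024 0 1")

```text
time_s: 7.3
position: [0.4357, -0.1851, 0.1002]
tool_rot: [[0.944, 0.329, -0.0], [0.329, -0.944, 0.0], [-0.0, -0.0, -1.0]]
ft_force: [0.2, 0.5, -3.5]
grip_width: 0.0112
```

Call:
play_rows(targets="0 0 0.001 0 1;0 0 0.002 0 1;0 0 0.003 0 1;0 0 0.0035 0 1;0 0 0.004 0 1")

```text
time_s: 7.8
position: [0.4359, -0.1852, 0.0971]
tool_rot: [[0.944, 0.329, 0.001], [0.329, -0.944, -0.0], [0.0, 0.0, -1.0]]
ft_force: [-1.6, 2.2, 5.0]
grip_width: 0.0115
```

Contact came at z=0.0971, as predicted. I'll press slightly more and look.

Call:
play_rows(targets="0 0 0.0007 0 1;0 0 0.0014 0 1;0 0 0.0014 0 1")

```text
time_s: 8.1
position: [0.436, -0.185, 0.0969]
tool_rot: [[0.944, 0.329, 0.001], [0.329, -0.944, -0.001], [0.001, 0.001, -1.0]]
ft_force: [-4.2, 5.6, 15.3]
grip_width: 0.0116
```

```bash
python3 - <<'E'
from h import *
for n in ['scene','wrist']: s=grab(n,n+'8')
goto([0.4362,-0.1855,0.0967],19.2)
px,P=cloud('wrist8');R=np.array(s['tool_rot']);p0=s['position']
m=(np.hypot(P[...,0]-p0[0],P[...,1]-p0[1])<.04)&(px.max(-1)<75)&(abs(P[...,2]-.082)<.006);print('collar top z',np.percentile(P[m][:,2],[10,50,90]),m.sum())
m=(px.min(-1)>190)&(abs(P[...,2]-.06)<.006);print('rail z',np.median(P[m][:,2]))
im=cv2.imread('pics/scene8.png')[200:310,90:270];a=cv2.resize(im,None,fx=4,fy=4,interpolation=cv2.INTER_CUBIC);cv2.imwrite('pics/s8c.png',a)
E
```

```text
pos [ 0.4359 -0.185   0.0969] yaw 19.2 q [-37.4  21.2  96.2   0.   62.5  33.4] F [-5.54  4.97 16.1 ] w 0.0115 t 8.2
shift [0.0001 0.0005 0.0002] turn -0.0001
collar top z [0.08108721 0.08223091 0.08311503] 989
rail z 0.06037488946529454
```

View pics/s8c.png

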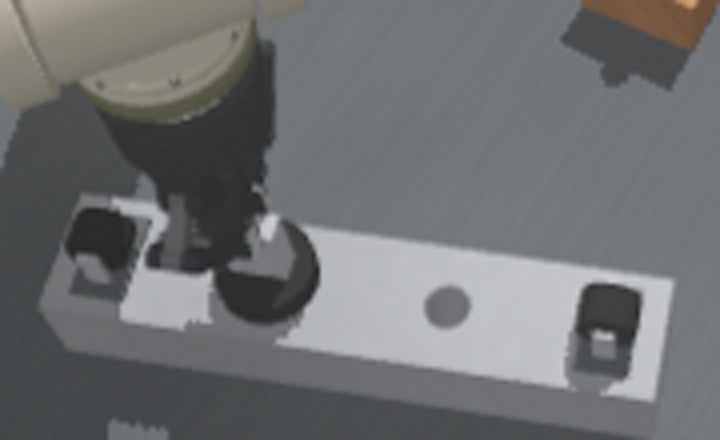

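The collar is home (its top is 21.9 mm above the rail, against 22). Relieve the pressure, open and retreat.

Call:
play_rows(targets="0 0 -0.0015 0 1;0 0 -0.0015 0 0.6;0 0 -0.0015 0 0.2;0 0 -0.0015 0 0;0 0 -0.0015 0 0")

```text
time_s: 8.7
position: [0.4359, -0.1853, 0.0967]
tool_rot: [[0.944, 0.329, 0.0], [0.329, -0.944, -0.0], [0.0, 0.0, -1.0]]
ft_force: [-0.5, 0.1, 0.9]
grip_width: 0.0691
```

Call:
play_rows(targets="0 0 0 0 0;0 0 0 0 0;0 0 -0.02 0 0;0 0 -0.05 0 0;0 0 -0.09 0 0")

```text
time_s: 9.2
position: [0.4351, -0.1847, 0.1868]
tool_rot: [[0.945, 0.328, -0.003], [0.328, -0.945, 0.002], [-0.002, -0.003, -1.0]]
ft_force: [-0.2, -0.6, -0.3]
grip_width: 0.0854
```

Call:
play_rows(targets="0 0 -0.05 0 0;0 0 -0.05 0 0;0 0 -0.05 0 0")

```text
time_s: 9.5
position: [0.4359, -0.1853, 0.2373]
tool_rot: [[0.944, 0.329, 0.002], [0.329, -0.944, -0.001], [0.001, 0.002, -1.0]]
ft_force: [0.5, 0.1, -0.1]
grip_width: 0.0851
```

```bash
python3 - <<'E'
from h import *
np.set_printoptions(precision=4,suppress=True)
for n in ['scene','top','wrist']: s=grab(n,n+'9')
goto([0.4362,-0.1855,0.0967],19.2)
px,P=cloud('wrist9')
r=np.hypot(P[...,0]-.436,P[...,1]+.185)
m=(r<.04)&(P[...,2]>.12)&(P[...,2]<.145);print('bar top',m.sum(),cv2.minAreaRect((P[m][:,:2]*1000).astype(np.float32)),np.median(P[m][:,2]))
m=(r<.04)&(abs(P[...,2]-.082)<.004);print('collar',m.sum(),cv2.minEnclosingCircle((P[m][:,:2]*1000).astype(np.float32)),np.percentile(P[m][:,2],[5,50,95]))
m=(px.min(-1)>190)&(abs(P[...,2]-.06)<.006);print('rail z',np.median(P[m][:,2]))
px,P=cloud('top9');m=(np.hypot(P[...,0]-.512,P[...,1]-.13)<.03)&(P[...,2]>.115);print('round',P[m].mean(0))
E
```

```text
pos [ 0.4353 -0.1849  0.2354] yaw 19.18 q [-37.4  12.9  82.8   0.   84.5  33.4] F [-0.51 -0.69  0.23] w 0.0853 t 9.65
shift [0.0009 0.0012 0.1387] turn -0.0003
bar top 518 ((435.98724365234375, -183.8272247314453), (32.55895233154297, 13.980870246887207), 19.200376510620117) 0.13223540441794698
collar 1384 ((436.09332275390625, -183.59429931640625), 27.94062614440918) [0.0805 0.0822 0.0835]
rail z 0.06034582444367312
round [0.5122 0.1299 0.1219]
```

View pics/wrist9.png

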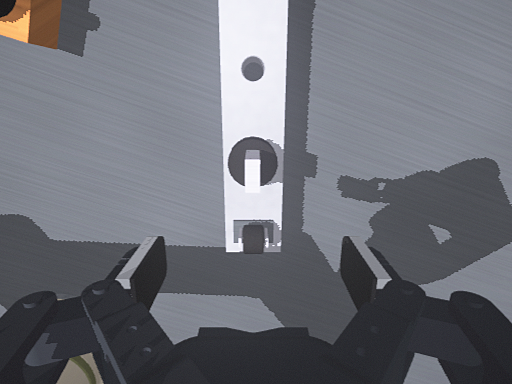

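View pics/scene9.png

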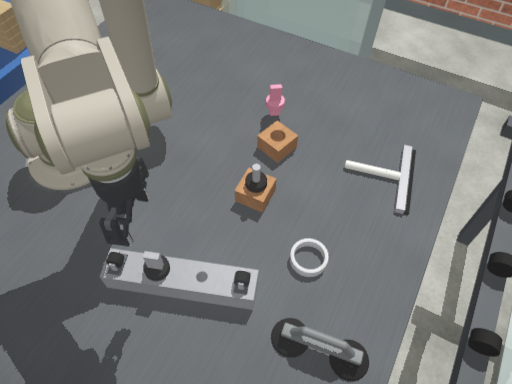

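The pictures show the stop upright in the slot (wrist image, 252,165) with its collar on the rail, the round stop in its block, and the gripper clear. I'm handing the job in.

```bash
python3 -c "
from rig import env
print(env.close_job())"
```

```text
the job is handed in; nothing more can be done
None
```

The flat-bar stop is standing in the rail's rectangular slot with its collar home, and the gripper has let go and backed away. I handed the job in at about 9.7 s; it reports no verdict.

I gripped the stop across its 14 mm side, lifted it clear of the block and turned it about 14° to match the slot. I then corrected the aim with the cameras and lowered it; it met no resistance until the collar touched the rail. I pressed it home, with the wrist force at about 16 N.

Last checks, from the final pictures:
- **Height:** bar top at 0.132 m and collar top at 0.082 m, with the rail at 0.060 m. That puts the grip point about 47 mm above the rail, the value for a fully seated collar.
- **Position:** about 1 mm from the slot centre as the wrist camera saw it.
- **Angle:** 19.2°, against about 19.2° for the rail.
- **Upright:** bar top and collar centres agree within 0.3 mm, so there is no visible tilt.
- **Round stop:** not moved (0.1 mm by the top camera).
- **Robot:** about 10 cm above the stop and clear of everything.

The cameras disagreed by about 2 mm in absolute position, which is within the stated calibration, so I aimed using offsets measured within each camera. No check failed.

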